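# Tap the clamping wedge tight on a bearing

## Task

The bearing lies loose in the clamping fixture. Take the hammer and drive the fixture's wedge in with at least three separate light taps on its butt, until it stops advancing and the bearing is held tight, but no harder, since a heavy blow overloads the bearing. Use only the hammer on the wedge, then lay the hammer flat on its rubber mat again and leave the grease tin, the plug gauge and the spare bearing where they stand.

Things in the scene. Friction and masses are not known exactly. Their poses are not given: they have to be found in the camera images.
- fixture: Fixed steel clamping fixture: base plate 170 (x) by 140 (y) by 12 mm, origin under its centre, z up. From +x to -x: fence along the edge, captive wedge (slides only along the fixture's y; +y drives it in), jaw that the wedge pushes to -x, the loose bearing, a vee stop set by hand somewhere in a 5 mm range (so the wedge goes tight at a different place each time). Nothing on it is higher than 45 mm.
- wedge: Steel wedge 150 mm long, taper 1 in 5; its butt sticks out on the fixture's -y side. Origin at the centre of the butt's flat striking face (36 mm wide, 27 mm high, facing -y), 26 mm above the bench, at fixture x = +50 mm; y is the driving direction. The butt starts 140 to 150 mm from the fixture's origin (along y) and comes up tight 100 to 130 mm from it. It stays where it is left.
- clamp_jaw: Dark steel jaw, 60 mm long, 26 mm high; moves 0.2 mm to the fixture's -x per mm of wedge. Origin at the lower middle of its face that presses the bearing. Moving the wedge takes a steady 5 N while there is slack; once jaw, bearing and stop all touch, the force rises by newtons per mm. A tap that reaches 12 to 20 N on the tight wedge seats it; over about 35 N overloads the bearing.
- clamped_bearing: Ball bearing 62 mm across, 14 mm high, lying flat on the fixture's plate between jaw and vee stop. Origin at the centre of its underside.
- hammer: Two-faced hammer, 0.35 kg, flat on the mat. Origin on the axis of the wooden handle, 45 mm behind the head's axis: grip here, across y. x points to the head, z up. Handle 20 mm wide (y), 24 mm high, thicker at its far end (x = -134 to -100). Steel head: cylinder along y, 36 mm diameter, 80 mm long, axis at x = +45, striking faces at y = +40 and -40 mm. Lying flat, the axes are 18 mm above the mat.
- tool_mat: Fixed black rubber mat 220 (x) by 150 (y) by 3 mm; origin at the centre of its underside.
- grease_tin: Round grease tin, 63 mm across, 43 mm high, bystander. Origin at the centre of its underside.
- plug_gauge: Upright steel plug gauge, 35 mm across, 102 mm high, bystander. Origin at the centre of its underside.
- spare_bearing: Ball bearing 62 mm across and 14 mm high lying on the bench away from the fixture, bystander. Origin at the centre of its underside.
Mind the look-alikes: they are no part of the job. What is shaped like the clamped_bearing but orange is not meant.

How it is judged:
By the outcome, as a careful person would: the job done as asked, in the order asked, and still so for the second after the job is handed in, with the robot touching nothing.
It also fails if it takes over 48 s, if anything falls off the work surface, if the arm or the gripper's body presses on something with over 40 N, if the wrist force passes 120 N, or if a joint passes its speed limit or range.

## Robot

A 6-joint arm with a two-finger parallel gripper is mounted at the origin on a cart in front of the work surface, level with it; the furniture and walls round the work are solid. World frame = base frame: x ahead of the robot, y to its left, z up, the work surface at z = 0. Lengths are in m, angles in rad, forces in N, time in s.
With the tool pointing down it reaches from about 0.425 to 0.95 m from the base axis. Payload 3.5 kg.
Tool frame: the origin (TCP) lies at the very end of the fingers, on their centre line; the grasp point (between the pads) lies ctrl.tcp_to_grasp behind it (ctrl.tcp_to_grasp is the distance from the TCP to the grasp point, in m); z points along the fingers, y is the line along which they close (so a half turn about z gives the same grasp; the last joint's range is limited). The gripper opens to 85 mm and grips with 20 to 120 N. Pads are 22 mm wide; open, the fingers measure 114 mm over their backs; the gripper's body (76 mm by 85 mm) begins 54 mm behind the grasp point. The pads swing forward as they close: fully open they stand 13 mm farther back than shut.
Start: joints at [1.106, 0.286, 1.577, -0, 1.279, -0.15], TCP at [0.209, 0.642, 0.209] pointing down, gripper open.
Joint ranges: [-2.77, 2.77], [-0.9, 2.22], [0.21, 2.48], [-1.53, 4.67], [0.24, 2.81], [-2.84, 2.84]. Speed limits (rad/s): [2.79, 2.79, 3.14, 3.14, 3.14, 3.14].

## Interface

Orientations are given as a unit quaternion [x, y, z, w].
In Python, from plant import ctrl gives the robot as it stands.
- The arm moves only by the shell command python3 -m inch 'ROWS' [FORCE]. ROWS is JSON, a list of rows, each an object with "slide": the shift along the tool's x, y, z in cm, a list of three; "turn": the turn about the tool's z in rad; "grip": the finger opening in cm, from 0 to 8.54. A call has 1 to 20 rows; each row is the pose to reach, as a shift and turn from the pose commanded when the call began, along the tool's axes at that moment; what a row does not reach only later rows make up. A row lasts 1/10 s, in which the tool goes at most 50 mm and 8.59 degrees, less where a joint would pass 70% of its speed; a pose out of reach is approached as far as the arm can. A call with a gripper value outside its range is refused whole. The fingers move at their own pace and stop on an object; FORCE is the grip in N (left out, the last holds). Time passes only in rows, so rows that repeat a pose let the fingers close. It gives the time, the measured TCP pose, the force, the opening and the grip force at its end, in the units of the state.
- ctrl.get_state(): the state, without advancing time (a new reading comes with each control period).
- ctrl.read_camera(name): name is "side" or "top" or "wrist"; returns (picture, depth): 420x560x3 uint8, red, green, blue; 420x560 float32, m along the optical axis (not along the pixel's ray), 0 where there is no reading.
- ctrl.camera_info(name): a dict with "K" (3x3 intrinsics, pixels), "camera_from_world" (4x4, takes a point from world to camera coordinates); the wrist camera has in their place "T_tool_cam" (4x4, takes a point from camera to tool coordinates, whose origin is the TCP and whose axes are the flange's). Camera axes: x right, y down, z forward; pixel columns grow to the right and rows downward; lengths in m; the calibration is good to about 2 mm. A picture is of the moment at which its call begins: read the wrist's pose just before it. camera_info takes no time and is no camera call.
- ctrl.sign_off(): hands the job in; it is judged then, once.
The state is a dict: "time": time; "qpos": joint angles; "dq": joint speeds; "joint_efforts": joint torques, N m; "eef_pos": TCP position; "tcp_rot": TCP orientation; "contact_force": force on the tool from outside, world axes, zero at the start; "wrist_torque": the same for the moment, N m; "opening": opening from 0.0 (shut) to 1.0 (fully open); "finger_force": force on a finger pad.
Only numpy, scipy, OpenCV 4.12 (cv2) and the standard library are available. Lean on these libraries where they do the work, as an engineer would, in place of code of your own. Each camera call takes 0.05 s, during which the arm holds its last target. There are 200 camera calls.

## Working session

There is one attempt and no reset: what is moved stays moved. The work goes in short steps, Python scripts to look and compute and a shell command to move; the robot and the scene stay as the last step left them, time stands still between calls to the robot, and variables do not carry over. Pictures are saved under pics/ and viewed, at most 10 in all, crops included, and the job is handed in when it is done.

```bash
mkdir -p pics; ls
cat > h.py <<'E'
import numpy as np, cv2
from plant import ctrl
from scipy.spatial.transform import Rotation as R
def cam(n):
    s=ctrl.get_state(); p,d=ctrl.read_camera(n); i=ctrl.camera_info(n)
    K=np.array(i["K"])
    if "T_tool_cam" in i:
        T=np.eye(4);T[:3,:3]=R.from_quat(s["tcp_rot"]).as_matrix();T[:3,3]=s["eef_pos"]
        W=T@np.array(i["T_tool_cam"])
    else: W=np.linalg.inv(np.array(i["camera_from_world"]))
    return p,d,K,W
def ray(K,W,u,v,z):
    r=W[:3,:3]@np.linalg.inv(K)@np.array([u,v,1.]);o=W[:3,3]
    return o+r*(z-o[2])/r[2]
def cloud(d,K,W):
    v,u=np.mgrid[:d.shape[0],:d.shape[1]]
    P=np.stack([u,v,np.ones_like(u)],-1)@np.linalg.inv(K).T*d[...,None]
    return P@W[:3,:3].T+W[:3,3]
E
python3 - <<'E'
from h import *
for n in ("top","side"):
    p,d,K,W=cam(n); cv2.imwrite(f"pics/{n}1.png",p[...,::-1]); np.savez(f"{n}1",p=p,d=d,K=K,W=W); print(n,W[:3,3].round(3),W[:3,2].round(2))
s=ctrl.get_state();print(s["time"],s["eef_pos"],s["tcp_rot"],ctrl.tcp_to_grasp)
E
```

```text
pics
top [0.391 0.016 1.085] [ 0.21 -0.01 -0.98]
side [ 1.428 -0.311  0.805] [-0.69  0.28 -0.66]
0.1 [0.2086559  0.64124422 0.20763746] [ 1.56761040e-01  9.87635945e-01 -1.04775977e-03 -3.43921157e-04] 0.0187
```

View pics/top1.png

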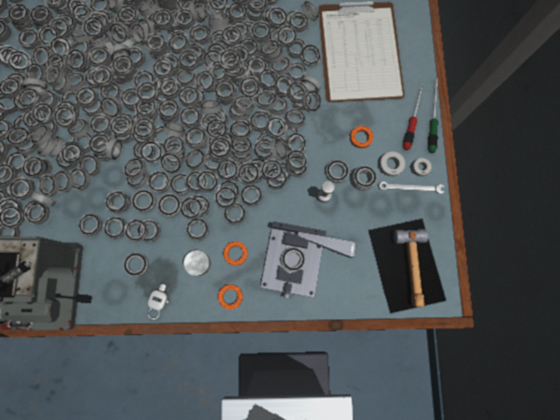

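View pics/side1.png

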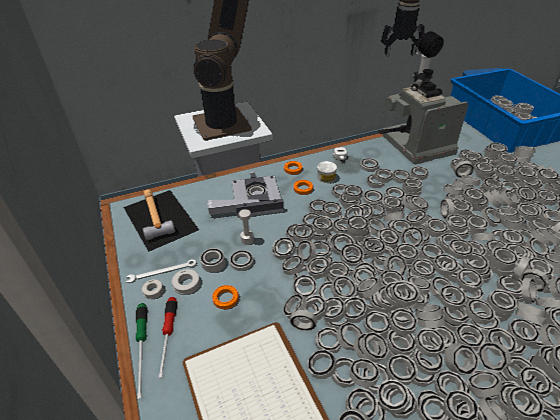

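Top view: the hammer lies on the black mat, head (411,236), handle down to (417,303). The fixture is at (293,262), with the wedge butt sticking out right at (354,250). The plug gauge is at (327,190), the tin at (197,262), and bearings at (337,171) and (363,177). The orange rings are look-alikes. Side view: hammer head (158,231), wedge butt (212,208), gauge (246,225).

Hammer candidates: hammer (411,236), screwdrivers (411,130) and (433,130), wrench (412,187). I choose the one with the steel cross-head and wooden handle on the mat.

Run:
```python
from h import *
D=np.load("top1.npz");p,d,K,W=D["p"],D["d"],D["K"],D["W"];C=cloud(d,K,W)
S=np.load("side1.npz");Cs=cloud(S["d"],S["K"],S["W"])
print("K",K[0,0]); hsv=cv2.cvtColor(p,cv2.COLOR_RGB2HSV)
# handle
m=((hsv[...,0]<22)&(hsv[...,1]>100)&(hsv[...,2]>90)).astype(np.uint8); m[:, :380]=0;m[:,440:]=0;m[:232]=0;m[312:]=0
ys,xs=np.nonzero(m);P=C[m>0];print("handle n",len(P),"z",np.percentile(P[:,2],[10,50,90]).round(3))
X=np.array([ray(K,W,u,v,.03) for u,v in zip(xs,ys)]);c=X[:,:2].mean(0);w,V=np.linalg.eigh(np.cov(X[:,:2].T));a=V[:,1]*np.sign(V[0,1]);t=(X[:,:2]-c)@a
print("axis",a,np.degrees(np.arctan2(a[1],a[0])),"ends",(c+a*t.min()).round(3),(c+a*t.max()).round(3))
# head: elevated points on mat above handle
box=np.zeros(m.shape,bool);box[225:248,390:432]=1
for n,Q in(("top",C[box]),):
  q=Q[(Q[:,2]>.025)];print("head n",len(q),"zmax",q[:,2].max(),q[:,:2].mean(0).round(3)); r=cv2.minAreaRect(q[:,:2].astype(np.float32));print(r)
# mat
mm=(p.max(2)<35).astype(np.uint8);mm[:,:360]=0;mm[:,450:]=0;mm[:215]=0;mm[315:]=0
ys,xs=np.nonzero(mm);X=np.array([ray(K,W,u,v,.003) for u,v in zip(xs,ys)])
r=cv2.minAreaRect(X[:,:2].astype(np.float32));print("mat",r)
# fixture & wedge: elevated points 
fb=np.zeros(m.shape,bool);fb[215:305,255:362]=1
for lo,hi in((.006,.06),(.030,.06)):
  q=C[fb&(C[...,2]>lo)&(C[...,2]<hi)];print("fix",lo,len(q),cv2.minAreaRect(q[:,:2].astype(np.float32)))
q=C[fb&(C[...,2]>.03)&(C[...,2]<.06)]
q=q[q[:,1]<q[:,1].min()+.05];print("wedge end z",np.median(q[:,2]),q[:,1].min(),q[q[:,1]<q[:,1].min()+.01].mean(0))
def near(Q,c,r=.15): return Q[(np.hypot(Q[...,0]-c[0],Q[...,1]-c[1])<r)&(Q[...,2]>.02)&(Q[...,2]<.06)]
q=near(Cs,X[:,:2].mean(0),.12);print("side hammer z",np.percentile(q[:,2],[50,95]).round(3),q[:,:2].mean(0))
for u,v in((354,241),(355,256),(353,250),(327,190),(411,236)): print(u,v,C[v,u].round(3))
cv2.imwrite("pics/crop1.png",cv2.resize(p[210:320,250:450,::-1],None,fx=4,fy=4,interpolation=cv2.INTER_CUBIC))
```

```text
K 413.65473984490643
handle n 546 z [0.028 0.034 0.04 ]
axis [0.99964368 0.02669287] 1.529570424256437 ends [ 0.364 -0.334] [ 0.551 -0.329]
head n 445 zmax 1.085284867933378 [ 0.537 -0.322]
((0.4859178364276886, -0.17027898132801056), (0.05806071683764458, 0.41354823112487793), 18.91454315185547)
mat ((0.4694002568721771, -0.3171495199203491), (0.21397840976715088, 0.14465786516666412), 11.278487205505371)
fix 0.006 4149 ((0.4977705776691437, -0.05345219373703003), (0.2571549415588379, 0.21372902393341064), 88.1516342163086)
fix 0.03 1488 ((0.4742063879966736, -0.05881534516811371), (0.22012174129486084, 0.18284465372562408), 78.39986419677734)
wedge end z 0.03997554990793439 -0.18029736368220636 [ 0.51083088 -0.17420954  0.03976964]
side hammer z [0.033 0.04 ] [ 0.50069864 -0.33162687]
354 241 [ 0.534 -0.185  0.003]
355 256 [ 0.494 -0.186  0.001]
353 250 [ 0.506 -0.174  0.04 ]
327 190 [ 0.647 -0.107  0.105]
411 236 [ 0.539 -0.324  0.04 ]
```

View pics/crop1.png

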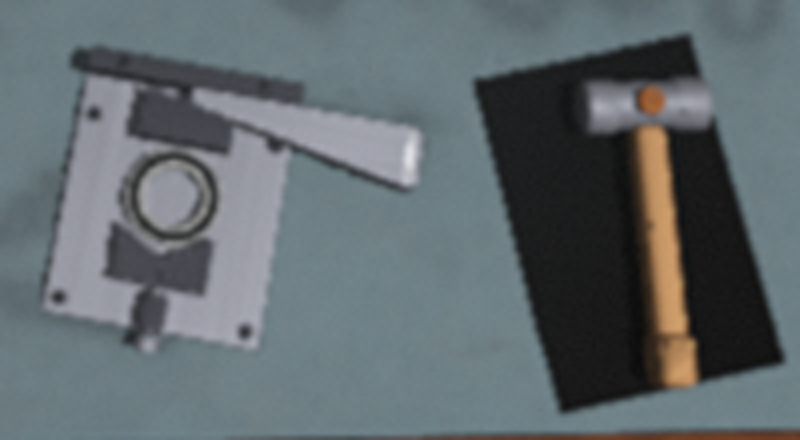

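Crop: the fixture (165,200) is yawed about -10°, its bearing is at (172,195) and the wedge's butt edge runs (418,125)-(410,188). The hammer head is at (645,105) and the handle reaches to (672,380). The choice is confirmed. Next I compute the shift to a viewing pose.

```bash
cat >> h.py <<'E'
def shift(to,yaw_y=None):
    "slide in cm (tool axes) and turn from the present pose to TCP 'to' with tool y at world angle yaw_y deg"
    s=ctrl.get_state();M=R.from_quat(s["tcp_rot"]).as_matrix()
    sl=M.T@(np.array(to)-s["eef_pos"])*100
    cur=np.degrees(np.arctan2(M[1,1],M[0,1])); t=None if yaw_y is None else -np.radians((yaw_y-cur+180)%360-180)
    return sl.round(2),t,round(cur,2)
E
python3 - <<'E'
from h import *
print(np.array(ctrl.camera_info("wrist")["T_tool_cam"]).round(3))
print(shift([.5,.2,.32],None),shift([.48,-.26,.32],88))
E
```

```text
[[ 0.    -0.953 -0.304  0.078]
 [ 1.     0.    -0.     0.001]
 [ 0.    -0.304  0.953 -0.165]
 [ 0.     0.     0.     1.   ]]
(array([-41.36, -32.96, -11.18]), None, np.float64(71.96)) (array([-53.7 , -77.32, -11.09]), np.float64(-0.2799138006705162), np.float64(71.96))
```

```bash
python3 -m inch '[{"slide":[0,0,-6],"turn":0,"grip":6},{"slide":[-41.4,-33,-11.2],"turn":-0.14,"grip":6},{"slide":[-41.4,-33,-11.2],"turn":-0.14,"grip":6},{"slide":[-41.4,-33,-11.2],"turn":-0.14,"grip":6},{"slide":[-41.4,-33,-11.2],"turn":-0.14,"grip":6},{"slide":[-41.4,-33,-11.2],"turn":-0.14,"grip":6},{"slide":[-41.4,-33,-11.2],"turn":-0.14,"grip":6},{"slide":[-41.4,-33,-11.2],"turn":-0.14,"grip":6},{"slide":[-41.4,-33,-11.2],"turn":-0.14,"grip":6},{"slide":[-41.4,-33,-11.2],"turn":-0.14,"grip":6},{"slide":[-53.7,-77.3,-11.1],"turn":-0.28,"grip":6},{"slide":[-53.7,-77.3,-11.1],"turn":-0.28,"grip":6},{"slide":[-53.7,-77.3,-11.1],"turn":-0.28,"grip":6},{"slide":[-53.7,-77.3,-11.1],"turn":-0.28,"grip":6},{"slide":[-53.7,-77.3,-11.1],"turn":-0.28,"grip":6},{"slide":[-53.7,-77.3,-11.1],"turn":-0.28,"grip":6},{"slide":[-53.7,-77.3,-11.1],"turn":-0.28,"grip":6},{"slide":[-53.7,-77.3,-11.1],"turn":-0.28,"grip":6},{"slide":[-53.7,-77.3,-11.1],"turn":-0.28,"grip":6},{"slide":[-53.7,-77.3,-11.1],"turn":-0.28,"grip":6}]'
python3 - <<'E'
from h import *
p,d,K,W=cam("wrist"); cv2.imwrite("pics/w1.png",p[...,::-1]); np.savez("w1",p=p,d=d,K=K,W=W)
s=ctrl.get_state();print(s["time"],s["eef_pos"],s["qpos"],s["contact_force"])
E
```

```text
time: 2.1
eef_pos: [0.4782, -0.2294, 0.319]
tcp_rot: [0.018, 1.0, 0.0, -0.0]
contact_force: [0.6, 0.3, -0.1]
opening: 0.7
finger_force: 0.0
2.15 [ 0.47781454 -0.2362583   0.31840994] [-0.64705678 -0.09590892  1.79054251 -0.00502806  1.44509356 -2.17673012] [ 0.31890559 -4.42245323  0.60919606]
```

View pics/w1.png

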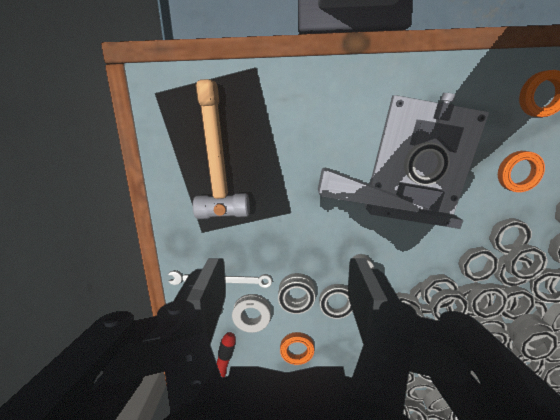

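Wrist view: the hammer handle runs (207,90) to (220,200), with the head at (221,207). The mat corners are (157,93), (257,68), (290,213) and (200,232). The wedge's butt top edge runs (326,169)-(320,192), and the fixture bearing is at (428,163). I measure from a settled frame.

```bash
cat > meas.py <<'E'
from h import *
p,d,K,W=cam("wrist"); np.savez("w2",p=p,d=d,K=K,W=W);C=cloud(d,K,W);print("eef",ctrl.get_state()["eef_pos"].__array__().round(4))
hsv=cv2.cvtColor(p,cv2.COLOR_RGB2HSV)
m=((hsv[...,0]<25)&(hsv[...,1]>70)&(hsv[...,2]>100)&(np.abs(C[...,0]-.44)<.1)&(np.abs(C[...,1]+.33)<.06)&(C[...,2]>.015))
q=C[m];print("handle n",len(q),"top z",np.percentile(q[:,2],[50,95]).round(4))
c=q[:,:2].mean(0);l=cv2.fitLine(q[:,:2].astype(np.float32),cv2.DIST_HUBER,0,.01,.01).ravel();a=l[:2]*np.sign(l[0]);t=(q[:,:2]-c)@a
print("yaw",np.degrees(np.arctan2(a[1],a[0])),"butt",c+a*t.min(),"max",c+a*t.max())
b=np.array([-a[1],a[0]])
hm=(hsv[...,1]<70)&(C[...,2]>.012)&(C[...,2]<.06)&(np.abs(C[...,0]-.54)<.05)&(np.abs(C[...,1]+.325)<.07)
h=C[hm];u=(h[:,:2]-c)@a;v=(h[:,:2]-c)@b
print("head n",len(h),"zmax",np.percentile(h[:,2],98),"u",np.percentile(u,[2,50,98]),"v",np.percentile(v,[2,50,98]))
top=h[h[:,2]>np.percentile(h[:,2],80)];ut=np.median((top[:,:2]-c)@a);vc=(np.percentile(v,1)+np.percentile(v,99))/2
O=c+a*(ut-.045);print("hammer origin",O,"head centre v",vc,"ridge u",ut-t.min(),"(expect .179)")
# mat plane z
mm=(p.max(2)<40)&(np.abs(C[...,0]-.47)<.13)&(np.abs(C[...,1]+.32)<.11)&(C[...,2]<.012);print("mat z",np.median(C[mm][:,2]),"rect",cv2.minAreaRect(C[mm][:,:2].astype(np.float32)))
# wedge
w=(C[...,2]>.032)&(C[...,2]<.05)&(C[...,1]<-.0)&(C[...,1]>-.22)&(np.abs(C[...,0]-.5)<.08)
wq=C[w];print("wedge top z",np.median(wq[:,2]))
yaw=None
e=wq[wq[:,1]<-.10]
h_=cv2.convexHull(e[:,:2].astype(np.float32));r=cv2.approxPolyDP(h_,.006,True).reshape(-1,2);print("wedge poly",r.round(4).tolist())
# base plate
bp=(np.abs(C[...,2]-.012)<.004)&(np.abs(C[...,0]-.47)<.12)&(np.abs(C[...,1]+.02)<.13)
print("plate",np.median(C[bp][:,2]),cv2.minAreaRect(C[bp][:,:2].astype(np.float32)))
fe=(C[...,2]>.006)&(C[...,2]<.055)&(np.abs(C[...,0]-.47)<.12)&(C[...,1]>-.09)&(C[...,1]<.09)
print("fixture hull",cv2.minAreaRect(C[fe][:,:2].astype(np.float32)))
E
python3 meas.py
```

```text
eef [ 0.4779 -0.2325  0.3182]
handle n 1705 top z [0.0331 0.0397]
yaw 1.196563 butt [ 0.36096533 -0.33266086] max [ 0.53977696 -0.32892602]
head n 1062 zmax 0.03943725826555263 u [0.08222774 0.09431213 0.11374482] v [-0.0382632   0.00441963  0.03948484]
hammer origin [ 0.494042   -0.32988129] head centre v 0.0002117301894729376 ridge u 0.17810569173399543 (expect .179)
mat z 0.0028655971715154105 rect ((0.4575280249118805, -0.30094122886657715), (0.07579086720943451, 0.1913871020078659), 79.25990295410156)
wedge top z 0.03910702932812671
wedge poly [[0.5540000200271606, -0.10090000182390213], [0.5157999992370605, -0.10159999877214432], [0.48730000853538513, -0.1762000024318695], [0.5241000056266785, -0.17990000545978546]]
plate 0.011956900386491692 ((0.4851500391960144, -0.019441798329353333), (0.25882282853126526, 0.20745259523391724), 89.68013000488281)
fixture hull ((0.4787300229072571, -0.02204139530658722), (0.14146804809570312, 0.18296758830547333), 78.30182647705078)
```

Measurements agree between views: handle top 33 mm, head top 39 mm, mat 3 mm, hammer ridge 178 mm from the end (expected 179), wedge top 39 mm, and a butt 37 mm wide. Next I compute the grasp.

Run:
```python
from h import *
print(shift([.494,-.330,.10],91.2),shift([.494,-.330,.008],91.2))
print(ctrl.get_state()["eef_pos"])
D=np.load("w2.npz");C=cloud(D["d"],D["K"],D["W"])
# fence (top ~ highest) and plate -y edge lines
th=np.radians(-11);ex=np.array([np.cos(th),np.sin(th)]);ey=np.array([-ex[1],ex[0]])
o=np.array([.485,-.024]);X=(C[...,:2]-o)@ex;Y=(C[...,:2]-o)@ey;Z=C[...,2]
def line(x,y,n): print(n,len(x),"slope deg",np.degrees(np.polyfit(x,y,1)[0]).round(2),"at",np.polyfit(x,y,1)[1].round(4))
e=[];f=[]
for k in np.arange(-.07,.03,.005):
    s=(np.abs(X-k)<.0025)&(Z>.007)&(Z<.017)&(np.abs(Y)<.09)
    if s.sum()>5:e.append((k,Y[s].min()))
e=np.array(e);line(e[:,0],e[:,1],"-y plate edge (expect -.07)")
for k in np.arange(-.06,.06,.005):
    s=(np.abs(Y-k)<.0025)&(Z>.007)&(Z<.017)&(np.abs(X)<.1)&(X<-.0)
    if s.sum()>5:f.append((k,np.percentile(X[s],2)))
f=np.array(f);line(f[:,0],f[:,1],"-x plate edge (expect -.085)");print(f.round(3).tolist())
w=(Z>.03)&(Z<.05)&(Y<-.075)
for k in np.arange(.03,.07,.005):
    s=w&(np.abs(X-k)<.0025); print(round(k,3),s.sum(),np.sort(Y[s])[:3].round(4))
print("wedge x range at butt",np.percentile(X[w&(Y<-.13)&(X<.1)&(X>0)],[1,99]))
```

```text
(array([-2.06, -9.66, 21.82]), np.float64(-0.06230260170213707), np.float64(87.63)) (array([-2.07, -9.65, 31.02]), np.float64(-0.06230260170213707), np.float64(87.63))
[ 0.47786717 -0.23248609  0.3181718 ]
-y plate edge (expect -.07) 20 slope deg -0.27 at -0.0692
-x plate edge (expect -.085) 24 slope deg 2.49 at -0.0789
[[-0.06, -0.084], [-0.055, -0.084], [-0.05, -0.084], [-0.045, -0.084], [-0.04, -0.083], [-0.035, -0.084], [-0.03, -0.083], [-0.025, -0.084], [-0.02, -0.085], [-0.015, -0.084], [-0.01, -0.084], [-0.005, -0.084], [-0.0, -0.062], [0.005, -0.036], [0.01, -0.061], [0.015, -0.063], [0.02, -0.084], [0.025, -0.083], [0.03, -0.084], [0.035, -0.084], [0.04, -0.084], [0.045, -0.083], [0.05, -0.082], [0.055, -0.083]]
0.03 106 [-0.6017 -0.6015 -0.6011]
0.035 175 [-0.6008 -0.6007 -0.6005]
0.04 238 [-0.5994 -0.5993 -0.5993]
0.045 272 [-0.5988 -0.5987 -0.5985]
0.05 276 [-0.5984 -0.5979 -0.5977]
0.055 268 [-0.5976 -0.5972 -0.5968]
0.06 266 [-0.5961 -0.5961 -0.5958]
0.065 257 [-0.5948 -0.5947 -0.5945]
0.07 123 [-0.594  -0.5938 -0.5938]
wedge x range at butt [0.00192232 0.09927679]
```

```bash
python3 -m inch '[{"slide":[-2.1,-9.7,15],"turn":-0.062,"grip":6},{"slide":[-2.1,-9.7,15],"turn":-0.062,"grip":6},{"slide":[-2.1,-9.7,15],"turn":-0.062,"grip":6},{"slide":[-2.1,-9.7,15],"turn":-0.062,"grip":6},{"slide":[-2.1,-9.7,24],"turn":-0.062,"grip":6},{"slide":[-2.1,-9.7,24],"turn":-0.062,"grip":6},{"slide":[-2.1,-9.7,28],"turn":-0.062,"grip":6},{"slide":[-2.1,-9.7,31],"turn":-0.062,"grip":6},{"slide":[-2.1,-9.7,31],"turn":-0.062,"grip":6},{"slide":[-2.1,-9.7,31],"turn":-0.062,"grip":6}]' 120
python3 - <<'E'
from h import *
p,d,K,W=cam("wrist"); cv2.imwrite("pics/w3.png",p[...,::-1])
E
```

```text
time: 3.2
eef_pos: [0.4963, -0.3245, 0.0094]
tcp_rot: [-0.014, 1.0, 0.0, -0.0]
contact_force: [0.4, -0.1, 1.0]
opening: 0.702
finger_force: 0.0
```

View pics/w3.png

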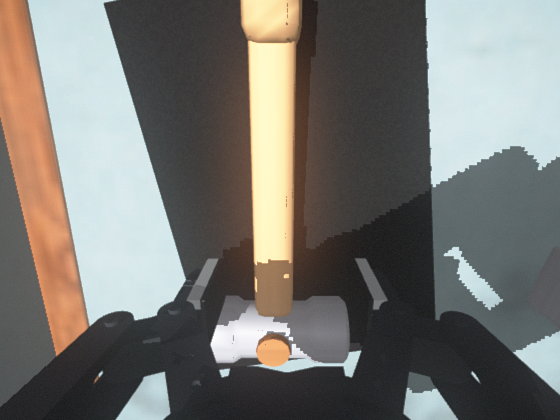

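The handle (274,230) sits a few mm left of the finger centre (288). I shift 0.5 cm and close.

```bash
python3 -c "
from h import *
print(shift([.494,-.330,.008],91.2))"; python3 -m inch '[{"slide":[0.2,-0.5,0],"turn":0,"grip":6},{"slide":[0.2,-0.5,0],"turn":0,"grip":6},{"slide":[0.2,-0.5,0],"turn":0,"grip":0},{"slide":[0.2,-0.5,0],"turn":0,"grip":0},{"slide":[0.2,-0.5,0],"turn":0,"grip":0},{"slide":[0.2,-0.5,0],"turn":0,"grip":0},{"slide":[0.2,-0.5,0],"turn":0,"grip":0},{"slide":[0.2,-0.5,0],"turn":0,"grip":0}]' 120;  python3 -c "
from h import *
s=ctrl.get_state();print(s)"
```

```text
(array([ 0.35, -0.44,  0.3 ]), np.float64(0.006684289710106158), np.float64(91.58))
time: 4.05
eef_pos: [0.4953, -0.3305, 0.0107]
tcp_rot: [-0.014, 1.0, -0.0, 0.001]
contact_force: [-0.5, 1.8, 6.5]
opening: 0.0
finger_force: 3.0
{'time': 4.05, 'qpos': array([-7.58952239e-01,  3.51075960e-01,  1.89490794e+00,  4.98930692e-04,
        8.93958573e-01, -2.35716884e+00]), 'dq': array([3.29087672e-04, 1.20161664e-03, 5.99026506e-05, 5.23837166e-04,
       3.25845956e-04, 4.46603673e-04]), 'joint_efforts': array([-5.25541641e-01, -3.39620590e+01, -2.15782893e+01, -1.35907657e-01,
       -2.98598455e-01, -1.93430096e-03]), 'eef_pos': array([ 0.49527366, -0.33053571,  0.01066113]), 'tcp_rot': array([-1.35536308e-02,  9.99907786e-01, -4.36604282e-04,  7.26650252e-04]), 'contact_force': array([-0.53651535,  1.80324114,  6.52457359]), 'wrist_torque': array([0.22898623, 0.02234145, 0.0184522 ]), 'finger_force': 2.98230308154416, 'opening': 0.0002305441147531954}
```

The gripper closed on nothing, so I look.

Run:
```python
from h import *
p,d,K,W=cam("wrist"); a=p[...,::-1]
q,d2,K2,W2=cam("side"); b=cv2.resize(q[150:260,100:240,::-1],(560,440))
cv2.imwrite("pics/w4.png",np.hstack([cv2.resize(a[140:],(400,200)),cv2.resize(b,(400,314))[:200]]) if 0 else np.vstack([cv2.resize(a[120:],(560,300)),b[:300]]))
np.savez("w4",p=p,d=d,K=K,W=W)
```

```text
(no output)
```

View pics/w4.png

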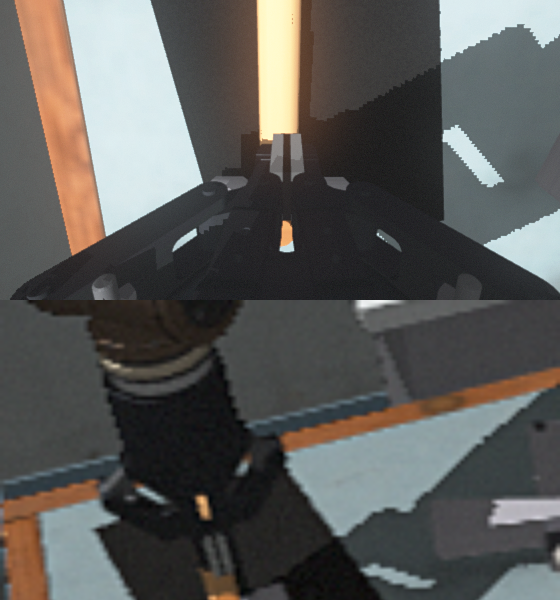

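Run:
```python
from h import *
s=ctrl.get_state();D=np.load("w4.npz");C=cloud(D["d"],D["K"],D["W"])
for v in range(130,300,12):
    # wrist image row -> centre columns
    print(v,[ (C[v,u].round(3).tolist(),D["p"][v,u].tolist()) for u in (278,)])
for n in("side",):
    p,d,K,W=cam(n);Cs=cloud(d,K,W);hsv=cv2.cvtColor(p,cv2.COLOR_RGB2HSV)
    m=(hsv[...,0]<22)&(hsv[...,1]>100)&(hsv[...,2]>90)&(np.abs(Cs[...,1]+.33)<.08)&(Cs[...,0]<.58)&(Cs[...,0]>.36)&(Cs[...,2]>.005)
    for x in np.arange(.36,.58,.02):
        k=m&(np.abs(Cs[...,0]-x)<.01)
        if k.sum():print(round(x,2),k.sum(),Cs[k].mean(0).round(3),Cs[k][:,2].max().round(3))
    g=(np.abs(Cs[...,1]+.33)<.04)&(np.abs(Cs[...,0]-.50)<.03)&(Cs[...,2]>.0)&(Cs[...,2]<.12)
    vs,us=np.nonzero(g);print(us.min(),us.max(),vs.min(),vs.max())
    for v in range(vs.min(),vs.max(),3):
        k=g[v];print(v,[(int(u),Cs[v,u].round(3).tolist(),int(p[v,u].sum())) for u in np.nonzero(k)[0][::6]][:4])
```

```text
130 [([0.427, -0.335, 0.033], [255, 250, 205])]
142 [([0.432, -0.335, 0.033], [255, 250, 206])]
154 [([0.437, -0.335, 0.033], [255, 250, 203])]
166 [([0.442, -0.335, 0.034], [255, 249, 204])]
178 [([0.448, -0.335, 0.032], [255, 249, 204])]
190 [([0.454, -0.335, 0.033], [255, 250, 203])]
202 [([0.459, -0.335, 0.033], [255, 249, 203])]
214 [([0.465, -0.334, 0.033], [255, 249, 202])]
226 [([0.471, -0.334, 0.034], [255, 248, 201])]
238 [([0.478, -0.334, 0.033], [255, 248, 199])]
250 [([0.484, -0.334, 0.034], [255, 247, 198])]
262 [([0.483, -0.334, 0.047], [144, 140, 137])]
274 [([0.484, -0.333, 0.056], [139, 137, 135])]
286 [([0.484, -0.333, 0.066], [111, 108, 106])]
298 [([0.482, -0.333, 0.077], [49, 42, 42])]
0.4 1 [ 0.403 -0.336  0.03 ] 0.03
0.42 8 [ 0.417 -0.332  0.033] 0.036
0.44 2 [ 0.433 -0.331  0.034] 0.034
0.48 2 [ 0.486 -0.302  0.103] 0.124
0.5 20 [ 0.501 -0.33   0.059] 0.126
0.52 14 [ 0.518 -0.338  0.033] 0.036
0.54 21 [ 0.54  -0.334  0.04 ] 0.044
0.56 1 [ 0.55  -0.336  0.043] 0.043
134 174 189 228
189 [(162, [0.491, -0.294, 0.119], 207)]
192 [(162, [0.487, -0.296, 0.106], 22)
[... 512 characters left out ...]
[(137, [0.51, -0.369, 0.094], 38), (143, [0.509, -0.354, 0.088], 75), (149, [0.509, -0.339, 0.083], 75), (155, [0.51, -0.324, 0.079], 59)]
210 [(149, [0.501, -0.342, 0.067], 53), (155, [0.509, -0.326, 0.068], 229)]
213 [(150, [0.504, -0.342, 0.058], 52), (156, [0.505, -0.326, 0.054], 228)]
216 [(150, [0.502, -0.344, 0.047], 80), (156, [0.505, -0.329, 0.044], 199)]
219 [(151, [0.497, -0.344, 0.031], 220), (157, [0.508, -0.328, 0.034], 205), (163, [0.478, -0.313, 0.003], 89), (169, [0.486, -0.296, 0.004], 9)]
222 [(145, [0.471, -0.363, 0.004], 107), (152, [0.511, -0.343, 0.031], 236), (158, [0.519, -0.328, 0.032], 190)]
225 [(144, [0.483, -0.368, 0.004], 93), (150, [0.492, -0.352, 0.006], 75)]
```

The fingers appear to have shut on top of the handle (tips at z≈35 mm, with TCP reported at 11 mm). I lift and measure the real tip height with the fingers shut.

```bash
python3 -m inch '[{"slide":[0,0,-5],"turn":0,"grip":0},{"slide":[0,0,-8],"turn":0,"grip":0},{"slide":[0,0,-8],"turn":0,"grip":0},{"slide":[0,0,-8],"turn":0,"grip":0}]'
cat > tip.py <<'E'
from h import *
s=ctrl.get_state();e=np.array(s["eef_pos"]);print(e.round(4),s["contact_force"].round(1),s["opening"])
for n in("side","wrist"):
    p,d,K,W=cam(n);C=cloud(d,K,W)
    r=(np.hypot(C[...,0]-e[0],C[...,1]-e[1])<.055)&(C[...,2]>.05)&(C[...,2]<e[2]+.06)
    q=C[r];o=np.argsort(q[:,2])[:400:50];print(n,r.sum());print(q[o].round(4).tolist())
    x,y=(W[:3,:3].T@(e-W[:3,3]))[:2]/(W[:3,:3].T@(e-W[:3,3]))[2]*K[0,0]+K[:2,2];print("TCP px",x,y)
    cv2.imwrite(f"pics/tip_{n}.png",cv2.circle(p[...,::-1].copy(),(int(x),int(y)),3,(0,0,255),1))
a=cv2.imread("pics/tip_side.png")[140:260,90:250];b=cv2.imread("pics/tip_wrist.png")
cv2.imwrite("pics/tips.png",np.vstack([cv2.resize(a,(400,300)),cv2.resize(b,(400,300))]))
E
python3 tip.py
```

```text
time: 4.6
eef_pos: [0.4947, -0.3303, 0.0898]
tcp_rot: [-0.014, 1.0, -0.0, 0.0]
contact_force: [0.1, 0.9, 0.0]
opening: -0.003
finger_force: 0.0
[ 0.4947 -0.3303  0.0898] [0.1 0.9 0. ] -0.00292108208337155
side 105
[[0.5056, -0.3262, 0.1156], [0.5027, -0.3429, 0.1324], [0.4881, -0.3293, 0.1481]]
TCP px 151.00889319886247 201.29479325496393
wrist 2527
[[0.4831, -0.3344, 0.1143], [0.4822, -0.3263, 0.1169], [0.4821, -0.3324, 0.1184], [0.4819, -0.3259, 0.1195], [0.486, -0.3211, 0.1204], [0.4864, -0.3161, 0.1213], [0.4866, -0.3415, 0.1222], [0.4821, -0.3246, 0.123]]
TCP px 283.4197540589505 253.7732992492882
```

View pics/tips.png

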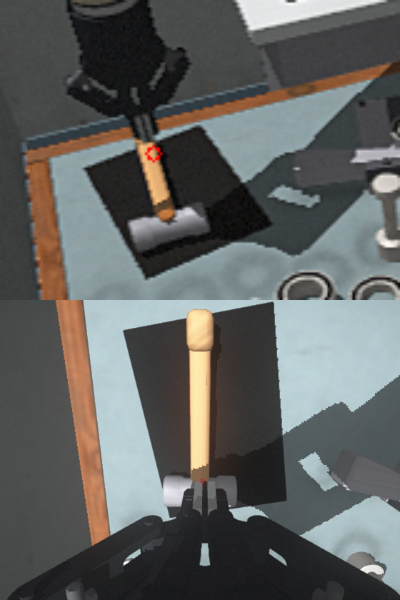

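Side: the marked TCP (151,201) lies well beyond the visible fingertips. The shut tips end about 23.5 mm short of the reported TCP, so I'll use that offset. The hammer still lies flat on the mat. I re-measure it.

```bash
sed -i '/^# mat plane/,$d' meas.py; python3 meas.py; python3 -c "
from h import *
print(shift([.494,-.332,-.0165],91.2))"
```

```text
eef [ 0.4933 -0.3291  0.0872]
handle n 7214 top z [0.033  0.0393]
yaw 0.9983288 butt [ 0.36146806 -0.33613256] max [ 0.52421055 -0.33329663]
head n 2377 zmax 0.039308136289519895 u [0.09159868 0.09839058 0.12055203] v [-0.03844012 -0.0188157   0.03928681]
hammer origin [ 0.4936141 -0.3338298] head centre v 0.0003090066635676181 ridge u 0.1771661005911147 (expect .179)
(array([-0.09, -0.32, 10.37]), np.float64(0.006237317696480762), np.float64(91.56))
```

```bash
python3 -m inch '[{"slide":[0,-0.4,3],"turn":0,"grip":5},{"slide":[0,-0.4,3],"turn":0,"grip":5},{"slide":[0,-0.4,3],"turn":0,"grip":5},{"slide":[0,-0.4,6],"turn":0,"grip":5},{"slide":[0,-0.4,8.5],"turn":0,"grip":5},{"slide":[0,-0.4,10],"turn":0,"grip":5},{"slide":[0,-0.4,10.5],"turn":0,"grip":5},{"slide":[0,-0.4,10.5],"turn":0,"grip":5}]' 120; python3 -c "
from h import *
s=ctrl.get_state();print(s['contact_force'])"
```

```text
time: 5.55
eef_pos: [0.4946, -0.334, -0.0157]
tcp_rot: [-0.014, 1.0, 0.0, -0.0]
contact_force: [-1.1, 0.1, -0.6]
opening: 0.583
finger_force: 0.0
[-1.12623306  0.12233472 -0.6401911 ]
```

```bash
python3 -m inch '[{"slide":[0,0,0],"turn":0,"grip":0},{"slide":[0,0,0],"turn":0,"grip":0},{"slide":[0,0,0],"turn":0,"grip":0},{"slide":[0,0,0],"turn":0,"grip":0},{"slide":[0,0,0],"turn":0,"grip":0},{"slide":[0,0,0],"turn":0,"grip":0}]' 120
```

```text
time: 6.15
eef_pos: [0.4956, -0.335, -0.0136]
tcp_rot: [-0.013, 1.0, -0.001, 0.001]
contact_force: [-1.2, 1.6, 6.6]
opening: 0.209
finger_force: 118.1
```

Gripped at 17.8 mm. I lift, move to the standoff on the -y side of the butt and check the hammer's attitude.

```bash
python3 -c "
from h import *
print(shift([.495,-.334,.07],None),shift([.4446,-.2615,.06],79.4))"; python3 -m inch '[{"slide":[0,0,-2],"turn":0,"grip":0},{"slide":[0,0,-5],"turn":0,"grip":0},{"slide":[0,0,-8],"turn":0,"grip":0},{"slide":[0,0,-8],"turn":0,"grip":0},{"slide":[0,0,-8],"turn":0,"grip":0}]'
python3 - <<'E'
from h import *
p,d,K,W=cam("wrist");np.savez("w5",p=p,d=d,K=K,W=W);C=cloud(d,K,W);s=ctrl.get_state();e=np.array(s["eef_pos"]);print(e,s["contact_force"],s["wrist_torque"],s["opening"])
hsv=cv2.cvtColor(p,cv2.COLOR_RGB2HSV)
m=(hsv[...,0]<25)&(hsv[...,1]>40)&(hsv[...,2]>100)&(C[...,2]>.07)&(np.abs(C[...,1]-e[1])<.05)&(C[...,0]<.49)
q=C[m];print(len(q))
for x in np.arange(q[:,0].min(),q[:,0].max(),.02):
    k=q[np.abs(q[:,0]-x-.01)<.01]
    if len(k)>20: print(k[:,0].mean().round(3),((np.percentile(k[:,1],2)+np.percentile(k[:,1],98))/2).round(4),np.percentile(k[:,2],90).round(4))
cv2.imwrite("pics/w5.png",p[...,::-1])
p,d,K,W=cam("side");Cs=cloud(d,K,W)
g=(Cs[...,0]>e[0]+.025)&(Cs[...,0]<e[0]+.08)&(np.abs(Cs[...,1]-e[1])<.06)&(Cs[...,2]>.03)&(Cs[...,2]<.16)
q=Cs[g];print("head side",len(q),q.min(0),q.max(0))
E
```

```text
(array([ 0.04,  0.08, -8.36]), None, np.float64(91.54)) (array([ 4.89,  7.47, -7.39]), np.float64(0.2118908641206107), np.float64(91.54))
time: 6.65
eef_pos: [0.4942, -0.3339, 0.0637]
tcp_rot: [-0.014, 1.0, 0.0, -0.0]
contact_force: [0.3, 0.4, -5.0]
opening: 0.207
finger_force: 117.9
[ 0.49336344 -0.33304232  0.06232463] [ 0.73147041  0.17251198 -3.42895035] [-0.00788377 -0.01521344 -0.03689753] 0.2118485391474516
15358
0.393 -0.3356 0.1162
0.413 -0.3349 0.1113
0.433 -0.3344 0.1111
0.453 -0.3339 0.111
0.473 -0.3335 0.1109
0.486 -0.3342 0.111
head side 417 [ 0.51893272 -0.37170881  0.0833482 ] [ 0.5606671  -0.29187926  0.11898336]
```

View pics/w5.png

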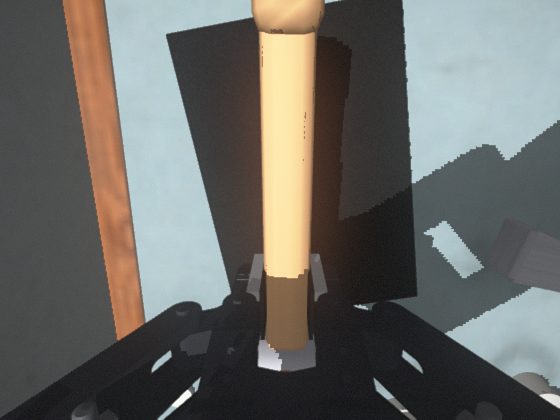

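Hammer held level: handle top at 0.111 along its length, axis about TCP+36 mm, and the head 46 mm ahead. Moving to a standoff with a ~30 mm gap to the butt.

```bash
python3 -m inch '[{"slide":[4.2,9.7,0],"turn":0.215,"grip":0},{"slide":[4.2,9.7,0],"turn":0.215,"grip":0},{"slide":[4.2,9.7,0],"turn":0.215,"grip":0},{"slide":[4.2,9.7,0],"turn":0.215,"grip":0},{"slide":[4.2,9.7,3],"turn":0.215,"grip":0},{"slide":[4.2,9.7,6],"turn":0.215,"grip":0},{"slide":[4.2,9.7,7.2],"turn":0.215,"grip":0},{"slide":[4.2,9.7,7.2],"turn":0.215,"grip":0},{"slide":[4.2,9.7,7.2],"turn":0.215,"grip":0}]'
cat > rel.py <<'E'
from h import *
p,d,K,W=cam("top");C=cloud(d,K,W)
s=ctrl.get_state();e=np.array(s["eef_pos"]);print(s["time"],e.round(4),"F",s["contact_force"].round(2),shift([0,0,0],0)[2])
th=np.radians(-11.1);ex=np.array([np.cos(th),np.sin(th)]);ey=np.array([-ex[1],ex[0]]);o=np.array([.486,-.023])
print("TCP in fixture",((e[:2]-o)@ex).round(4),((e[:2]-o)@ey).round(4),"Fy drive",(s["contact_force"][:2]@ey).round(2))
X=(C[...,:2]-o)@ex;Y=(C[...,:2]-o)@ey;Z=C[...,2]
for k in(.04,.05,.06):
    g=(np.abs(X-k)<.004)&(Z>.02)&(Z<.055)&(Y<-.06)&(Y>-.3)
    y=np.sort(Y[g]);j=np.nonzero(np.diff(y)>.006)[0];print(k,y[[0,-1]].round(3),[(y[i].round(3),y[i+1].round(3)) for i in j])
cv2.imwrite("pics/rel.png",cv2.resize(p[200:320,250:450,::-1],(800,480),interpolation=cv2.INTER_CUBIC))
E
python3 rel.py
```

```text
time: 7.65
eef_pos: [0.4507, -0.2393, -0.0071]
tcp_rot: [0.094, 0.996, -0.0, 0.0]
contact_force: [0.5, -0.5, -3.5]
opening: 0.207
finger_force: 118.2
7.7 [ 0.4512 -0.2396 -0.0064] F [-0.76  0.35 -2.93] 79.23
TCP in fixture 0.0076 -0.2192 Fy drive 0.2
0.04 [-0.197 -0.085] [(np.float64(-0.175), np.float64(-0.147))]
0.05 [-0.199 -0.062] [(np.float64(-0.175), np.float64(-0.148))]
0.06 [-0.204 -0.06 ] [(np.float64(-0.175), np.float64(-0.146))]
```

View pics/rel.png

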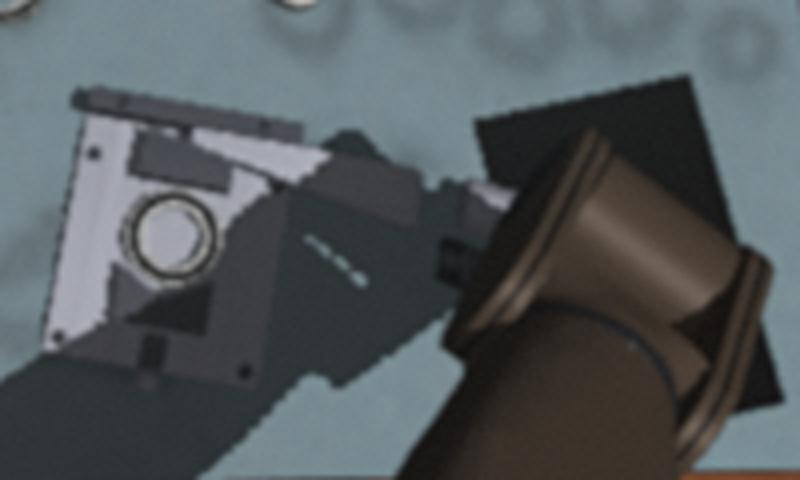

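Top view: the hammer face, around (470,195), is squared to the butt edge at (420,195) with a ~28 mm gap. First light tap.

```bash
python3 -m inch '[{"slide":[0.25,1,0.3],"turn":0,"grip":0},{"slide":[0.25,2,0.3],"turn":0,"grip":0},{"slide":[0.25,2.4,0.3],"turn":0,"grip":0},{"slide":[0.25,2.8,0.3],"turn":0,"grip":0},{"slide":[0.25,3.2,0.3],"turn":0,"grip":0},{"slide":[0.25,3.6,0.3],"turn":0,"grip":0}]'; python3 -c "
from h import *
s=ctrl.get_state();print(s['eef_pos'],s['contact_force'],s['wrist_torque'])"
```

```text
time: 8.3
eef_pos: [0.454, -0.2034, -0.0102]
tcp_rot: [0.094, 0.996, -0.001, -0.0]
contact_force: [-3.5, -5.2, -3.0]
opening: 0.211
finger_force: 118.4
[ 0.45400799 -0.20336663 -0.01016603] [-3.50756418 -5.20152805 -2.99087116] [-0.79149407  0.54135029 -0.21955799]
```

```bash
python3 -m inch '[{"slide":[0,-0.8,0],"turn":0,"grip":0},{"slide":[0,-1.2,0],"turn":0,"grip":0},{"slide":[0,-1.2,0],"turn":0,"grip":0},{"slide":[0,-0.6,0],"turn":0,"grip":0},{"slide":[0,-0.1,0],"turn":0,"grip":0},{"slide":[0,0.3,0],"turn":0,"grip":0},{"slide":[0,0.6,0],"turn":0,"grip":0},{"slide":[0,0.8,0],"turn":0,"grip":0}]'
cat > st.py <<'E'
from h import *
s=ctrl.get_state();e=np.array(s["eef_pos"]);th=np.radians(-11.1);ex=np.array([np.cos(th),np.sin(th)]);ey=np.array([-ex[1],ex[0]]);o=np.array([.486,-.023])
print("t",s["time"],"TCP fix",((e[:2]-o)@ex).round(4),"face Y",((e[:2]-o)@ey+.04).round(4),"z",e[2].round(4),"drive F",(-s["contact_force"][:2]@ey).round(2))
E
python3 st.py
```

```text
time: 9.1
eef_pos: [0.4555, -0.195, -0.0106]
tcp_rot: [0.094, 0.996, -0.001, -0.0]
contact_force: [-2.3, -5.3, -4.1]
opening: 0.207
finger_force: 118.4
t 9.1 TCP fix 0.0032 face Y -0.1347 z -0.0106 drive F 5.62
```

Still slack at 5.6 N. Tap 3 goes 6 mm further, ending slowly.

```bash
python3 -m inch '[{"slide":[0,-0.8,0],"turn":0,"grip":0},{"slide":[0,-1.2,0],"turn":0,"grip":0},{"slide":[0,-1.2,0],"turn":0,"grip":0},{"slide":[0,-0.6,0],"turn":0,"grip":0},{"slide":[0,-0.1,0],"turn":0,"grip":0},{"slide":[0,0.2,0],"turn":0,"grip":0},{"slide":[0,0.4,0],"turn":0,"grip":0},{"slide":[0,0.5,0],"turn":0,"grip":0},{"slide":[0,0.6,0],"turn":0,"grip":0}]'; python3 st.py
```

```text
time: 10.0
eef_pos: [0.4566, -0.1893, -0.0106]
tcp_rot: [0.094, 0.996, -0.001, -0.0]
contact_force: [-2.5, -4.8, -4.3]
opening: 0.212
finger_force: 118.5
t 10.0 TCP fix 0.0031 face Y -0.1289 z -0.0106 drive F 5.23
```

```bash
python3 -m inch '[{"slide":[0,0.1,0],"turn":0,"grip":0},{"slide":[0,0.2,0],"turn":0,"grip":0},{"slide":[0,0.3,0],"turn":0,"grip":0}]'; python3 st.py
```

```text
time: 10.3
eef_pos: [0.4571, -0.1864, -0.0106]
tcp_rot: [0.094, 0.996, -0.001, -0.0]
contact_force: [-2.7, -4.9, -4.5]
opening: 0.208
finger_force: 118.5
t 10.3 TCP fix 0.0031 face Y -0.1259 z -0.0106 drive F 5.34
```

```bash
python3 -m inch '[{"slide":[0,-0.8,0],"turn":0,"grip":0},{"slide":[0,-1,0],"turn":0,"grip":0},{"slide":[0,-0.5,0],"turn":0,"grip":0},{"slide":[0,-0.1,0],"turn":0,"grip":0},{"slide":[0,0.1,0],"turn":0,"grip":0},{"slide":[0,0.2,0],"turn":0,"grip":0},{"slide":[0,0.3,0],"turn":0,"grip":0}]'; python3 st.py
```

```text
time: 11.0
eef_pos: [0.4577, -0.1834, -0.0105]
tcp_rot: [0.094, 0.996, -0.001, -0.0]
contact_force: [-1.5, -5.1, -3.8]
opening: 0.211
finger_force: 118.5
t 11.0 TCP fix 0.0031 face Y -0.1228 z -0.0105 drive F 5.25
```

```bash
python3 -m inch '[{"slide":[0,0.1,0],"turn":0,"grip":0},{"slide":[0,0.2,0],"turn":0,"grip":0}]'; python3 st.py
```

```text
time: 11.2
eef_pos: [0.4581, -0.1815, -0.0105]
tcp_rot: [0.094, 0.996, -0.001, -0.0]
contact_force: [-1.8, -4.5, -4.3]
opening: 0.207
finger_force: 118.5
t 11.2 TCP fix 0.0031 face Y -0.1209 z -0.0105 drive F 4.73
```

```bash
python3 -m inch '[{"slide":[0,0.1,0],"turn":0,"grip":0},{"slide":[0,0.2,0],"turn":0,"grip":0}]'; python3 st.py
```

```text
time: 11.4
eef_pos: [0.4585, -0.1796, -0.0105]
tcp_rot: [0.094, 0.996, -0.001, -0.0]
contact_force: [-2.2, -5.6, -3.9]
opening: 0.206
finger_force: 118.5
t 11.4 TCP fix 0.0031 face Y -0.1189 z -0.0105 drive F 5.94
```

```bash
python3 -m inch '[{"slide":[0,-0.8,0],"turn":0,"grip":0},{"slide":[0,-1,0],"turn":0,"grip":0},{"slide":[0,-0.5,0],"turn":0,"grip":0},{"slide":[0,-0.1,0],"turn":0,"grip":0},{"slide":[0,0.1,0],"turn":0,"grip":0},{"slide":[0,0.2,0],"turn":0,"grip":0}]'; python3 st.py
```

```text
time: 12.0
eef_pos: [0.4589, -0.1773, -0.0105]
tcp_rot: [0.093, 0.996, -0.001, -0.0]
contact_force: [-2.8, -5.2, -3.8]
opening: 0.207
finger_force: 118.5
t 12.0 TCP fix 0.0031 face Y -0.1167 z -0.0105 drive F 5.67
```

```bash
python3 -m inch '[{"slide":[0,0.1,0],"turn":0,"grip":0},{"slide":[0,0.2,0],"turn":0,"grip":0}]'; python3 st.py
```

```text
time: 12.2
eef_pos: [0.4592, -0.1756, -0.0106]
tcp_rot: [0.094, 0.996, -0.001, -0.0]
contact_force: [-1.8, -4.7, -4.3]
opening: 0.203
finger_force: 118.5
t 12.2 TCP fix 0.0031 face Y -0.1149 z -0.0106 drive F 4.99
```

```bash
python3 -m inch '[{"slide":[0,0.1,0],"turn":0,"grip":0},{"slide":[0,0.2,0],"turn":0,"grip":0}]'; python3 st.py
```

```text
time: 12.4
eef_pos: [0.4596, -0.1737, -0.0106]
tcp_rot: [0.094, 0.996, -0.001, -0.0]
contact_force: [-2.3, -5.1, -5.1]
opening: 0.207
finger_force: 118.5
t 12.4 TCP fix 0.0031 face Y -0.113 z -0.0106 drive F 5.48
```

```bash
python3 -m inch '[{"slide":[0,-0.8,0],"turn":0,"grip":0},{"slide":[0,-1,0],"turn":0,"grip":0},{"slide":[0,-0.5,0],"turn":0,"grip":0},{"slide":[0,-0.1,0],"turn":0,"grip":0},{"slide":[0,0.1,0],"turn":0,"grip":0},{"slide":[0,0.2,0],"turn":0,"grip":0}]'; python3 st.py
```

```text
time: 13.0
eef_pos: [0.4598, -0.1721, -0.0105]
tcp_rot: [0.093, 0.996, -0.002, -0.0]
contact_force: [-4.4, -8.6, -4.0]
opening: 0.21
finger_force: 118.5
t 13.0 TCP fix 0.003 face Y -0.1113 z -0.0105 drive F 9.27
```

```bash
python3 -m inch '[{"slide":[0,0.1,0],"turn":0,"grip":0},{"slide":[0,0.2,0],"turn":0,"grip":0}]'; python3 st.py
```

```text
time: 13.2
eef_pos: [0.46, -0.1708, -0.0105]
tcp_rot: [0.094, 0.996, -0.002, -0.0]
contact_force: [-5.3, -10.8, -2.8]
opening: 0.21
finger_force: 118.5
t 13.2 TCP fix 0.0029 face Y -0.1101 z -0.0105 drive F 11.65
```

```bash
python3 -m inch '[{"slide":[0,0.1,0],"turn":0,"grip":0}]'; python3 st.py
```

```text
time: 13.3
eef_pos: [0.4601, -0.1703, -0.0104]
tcp_rot: [0.094, 0.996, -0.002, -0.001]
contact_force: [-5.8, -12.2, -3.8]
opening: 0.207
finger_force: 118.6
t 13.3 TCP fix 0.0029 face Y -0.1095 z -0.0104 drive F 13.12
```

It's tight and the force is rising. Retract, then one separate seating tap to about 16 N.

```bash
python3 -m inch '[{"slide":[0,-0.8,0],"turn":0,"grip":0},{"slide":[0,-1,0],"turn":0,"grip":0},{"slide":[0,-0.5,0],"turn":0,"grip":0},{"slide":[0,-0.2,0],"turn":0,"grip":0},{"slide":[0,0,0],"turn":0,"grip":0},{"slide":[0,0.1,0],"turn":0,"grip":0}]'; python3 st.py
```

```text
time: 13.9
eef_pos: [0.4603, -0.1695, -0.0103]
tcp_rot: [0.093, 0.996, -0.003, -0.001]
contact_force: [-7.9, -14.6, -4.4]
opening: 0.206
finger_force: 118.7
t 13.9 TCP fix 0.003 face Y -0.1087 z -0.0103 drive F 15.84
```

```bash
python3 -m inch '[{"slide":[0,0.05,0],"turn":0,"grip":0}]'; python3 st.py
```

```text
time: 14.0
eef_pos: [0.4604, -0.1693, -0.0103]
tcp_rot: [0.094, 0.996, -0.003, -0.0]
contact_force: [-8.0, -14.9, -4.8]
opening: 0.202
finger_force: 118.7
t 14.0 TCP fix 0.003 face Y -0.1085 z -0.0103 drive F 16.11
```

Confirming tap to the same place, to see that it no longer advances. Then I retract.

```bash
python3 -m inch '[{"slide":[0,-0.8,0],"turn":0,"grip":0},{"slide":[0,-1,0],"turn":0,"grip":0},{"slide":[0,-0.5,0],"turn":0,"grip":0},{"slide":[0,-0.2,0],"turn":0,"grip":0},{"slide":[0,0,0],"turn":0,"grip":0},{"slide":[0,0.05,0],"turn":0,"grip":0}]'; python3 st.py
```

```text
time: 14.6
eef_pos: [0.4605, -0.1689, -0.0103]
tcp_rot: [0.093, 0.996, -0.003, -0.0]
contact_force: [-6.8, -16.7, -4.1]
opening: 0.206
finger_force: 118.8
t 14.6 TCP fix 0.0031 face Y -0.108 z -0.0103 drive F 17.67
```

```bash
python3 -m inch '[{"slide":[0,-1,0],"turn":0,"grip":0},{"slide":[0,-3,0],"turn":0,"grip":0},{"slide":[0,-4,0],"turn":0,"grip":0},{"slide":[0,-4,0],"turn":0,"grip":0},{"slide":[0,-4,0],"turn":0,"grip":0}]'; python3 rel.py;  python3 -c "
from h import *
print(shift([.4945,-.334,.065],91.5))"
```

```text
time: 15.1
eef_pos: [0.4536, -0.2048, -0.0107]
tcp_rot: [0.094, 0.996, 0.0, -0.0]
contact_force: [1.0, 0.4, -3.9]
opening: 0.208
finger_force: 118.8
15.15 [ 0.4535 -0.2046 -0.0108] F [ 1.43 -0.08 -3.71] 79.25
TCP in fixture 0.0031 -0.1844 Fy drive 0.19
0.04 [-0.156 -0.06 ] [(np.float64(-0.14), np.float64(-0.106))]
0.05 [-0.159 -0.06 ] [(np.float64(-0.14), np.float64(-0.107))]
0.06 [-0.165 -0.06 ] [(np.float64(-0.14), np.float64(-0.105))]
(array([ -6.43, -11.95,  -7.6 ]), np.float64(-0.21373479973105575), np.float64(79.25))
```

The wedge is seated: butt at Y≈-107 mm, peak 17.7 N, bearing tight. Now the hammer goes back to the mat centre, aligned with the mat.

```bash
python3 -m inch '[{"slide":[0,0,-3.5],"turn":0,"grip":0},{"slide":[0,0,-7],"turn":0,"grip":0},{"slide":[-6.9,-9.4,-7],"turn":-0.39,"grip":0},{"slide":[-6.9,-9.4,-7],"turn":-0.39,"grip":0},{"slide":[-6.9,-9.4,-7],"turn":-0.39,"grip":0},{"slide":[-6.9,-9.4,-7],"turn":-0.39,"grip":0},{"slide":[-6.9,-9.4,-3.5],"turn":-0.39,"grip":0},{"slide":[-6.9,-9.4,-1.5],"turn":-0.39,"grip":0},{"slide":[-6.9,-9.4,-0.6],"turn":-0.39,"grip":0},{"slide":[-6.9,-9.4,-0.2],"turn":-0.39,"grip":0},{"slide":[-6.9,-9.4,0],"turn":-0.39,"grip":0},{"slide":[-6.9,-9.4,0.2],"turn":-0.39,"grip":0},{"slide":[-6.9,-9.4,0.2],"turn":-0.39,"grip":0}]'
```

```text
time: 16.45
eef_pos: [0.5045, -0.311, -0.0116]
tcp_rot: [-0.101, 0.995, -0.001, 0.001]
contact_force: [-0.1, 0.5, -2.6]
opening: 0.213
finger_force: 118.9
```

```bash
python3 -m inch '[{"slide":[0,0,0.1],"turn":0,"grip":0},{"slide":[0,0,0.2],"turn":0,"grip":0},{"slide":[0,0,0.2],"turn":0,"grip":0}]'
```

```text
time: 16.75
eef_pos: [0.5043, -0.3111, -0.0136]
tcp_rot: [-0.101, 0.995, -0.0, 0.0]
contact_force: [-1.6, 0.5, 1.9]
opening: 0.206
finger_force: 119.6
```

Touching the mat. Release gently and lift away.

```bash
python3 -m inch '[{"slide":[0,0,0],"turn":0,"grip":2.4},{"slide":[0,0,0],"turn":0,"grip":3},{"slide":[0,0,0],"turn":0,"grip":4.5},{"slide":[0,0,0],"turn":0,"grip":5},{"slide":[0,0,0],"turn":0,"grip":5},{"slide":[0,0,-2],"turn":0,"grip":5},{"slide":[0,0,-5],"turn":0,"grip":5},{"slide":[0,0,-10],"turn":0,"grip":5},{"slide":[0,0,-15],"turn":0,"grip":5},{"slide":[0,0,-20],"turn":0,"grip":5},{"slide":[3,0,-24],"turn":0,"grip":5},{"slide":[3,0,-24],"turn":0,"grip":5},{"slide":[3,0,-24],"turn":0,"grip":5}]' 20
python3 - <<'E'
from h import *
p,d,K,W=cam("wrist");cv2.imwrite("pics/end.png",p[...,::-1]);C=cloud(d,K,W);hsv=cv2.cvtColor(p,cv2.COLOR_RGB2HSV)
m=(hsv[...,0]<25)&(hsv[...,1]>70)&(hsv[...,2]>100)&(np.abs(C[...,0]-.46)<.11)&(np.abs(C[...,1]+.33)<.06)&(C[...,2]>.015)
q=C[m];print(len(q),np.percentile(q[:,2],[5,50,95]));print(np.polyfit(q[:,0],q[:,1],1),ctrl.get_state()["contact_force"])
for x in(.4,.44,.48):k=q[np.abs(q[:,0]-x)<.01];print(x,np.percentile(k[:,2],90).round(4))
E
```

```text
time: 18.05
eef_pos: [0.4746, -0.3172, 0.227]
tcp_rot: [-0.101, 0.995, -0.001, 0.001]
contact_force: [0.3, 0.7, -0.1]
opening: 0.584
finger_force: 0.0
2801 [0.0302063  0.03312605 0.04111008]
[ 0.19537524 -0.40914999] [-0.50018841  0.66850772 -0.69701177]
0.4 0.3918
0.44 0.0336
0.48 0.0337
```

View pics/end.png

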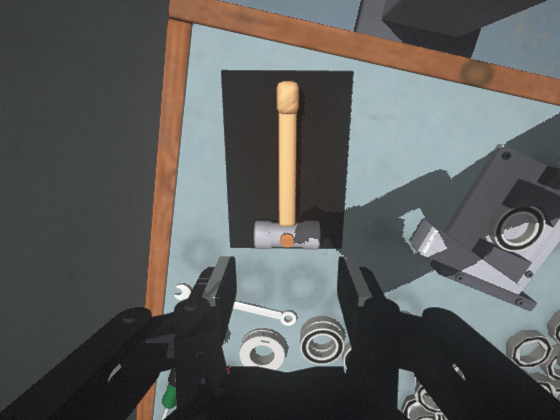

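End view: the hammer lies flat and centred on the mat (head (287,236), handle end (288,95)). The wedge is in at (430,238), with the bearing held at (520,228). Nothing is in contact with the robot, so I hand in.

```bash
python3 -c "
from plant import ctrl
print(ctrl.sign_off())"
```

```text
the job is handed in; nothing more can be done
None
```

I drove the wedge tight with more than three separate light taps (highest force read 17.7 N), laid the hammer flat on its mat, went nowhere near the grease tin, plug gauge or spare bearing, and handed the job in at about 18 s; my first attempt to grip the hammer closed on top of its handle, but the second held.

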